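# Push the dry clay offcut through the reclaim bin's sprung flap

## Robot

A 6-joint arm with a two-finger parallel gripper is mounted at the origin on the work surface. World frame = base frame: x ahead of the robot, y to its left, z up, the work surface at z = 0. Lengths are in mm, angles in rad, forces in N, time in s.
With the tool pointing down it reaches from about 325 to 875 mm from the base axis. Payload 4.4 kg.
Tool frame: the origin (TCP) lies on the centre line of the jaws, within the pads' length; the fingertips stand ahead of it and the grasp point (between the pads) lies 6 mm ahead of it (ctrl.tcp_to_tips is the z of the fingertips in the tool frame, in mm); z points along the fingers, y is the direction in which the jaws open and shut (so a half turn about z gives the same grasp; the last joint's range is limited). The gripper opens to 85 mm and grips with 20 to 120 N. Pads are 22 mm wide; open, the fingers measure 114 mm over their backs; the gripper's body (76 mm by 85 mm) begins 54 mm behind the grasp point. The pads swing forward as they close: fully open they stand 13 mm farther back than shut.
Start: joints at [-0.15, 0.207, 1.542, -0, 1.393, -0.15], TCP at [575.002, -0.012, 256.282] pointing down, gripper open.
Joint ranges: [-2.73, 2.73], [-0.86, 2.22], [0.23, 2.46], [-1.11, 4.25], [0.08, 2.63], [-2.82, 2.82]. Speed limits (rad/s): [2.79, 2.79, 3.14, 3.14, 3.14, 3.14].

## Interface

Orientations are given as a 3x3 rotation matrix whose columns are the frame's x, y, z axes.
In Python, from plant import ctrl, sensors, optics gives the robot as it stands. Calls block until the motion is done:
- ctrl.move_ptp(position, orientation): joint-space move of the TCP to a pose.
- ctrl.move_l(position, rot=None, vel=150, threshold=None): straight line of the TCP; rot=None keeps the orientation; vel is the mean speed in mm/s. With threshold (N) it stops when the force on the tool has changed by that much, and returns True; else False.
- ctrl.set_joints(angles): joint-space move.
- ctrl.gripper_to(opening, force=None): finger opening in mm; force is the grip in N (None keeps the last); returns when the fingers have stopped.
- ctrl.hold(seconds).
- ctrl.solve_ik(position, orientation): joint angles nearest the present ones, or None.
- sensors.read_state(): the state.
- optics.grab_frame(name): name is "scene" or "side" or "wrist"; returns (picture, depth): 384x512x3 uint8, red, green, blue; 384x512 float32, mm along the optical axis (not along the pixel's ray), 0 where there is no reading.
- optics.camera_params(name): a dict with "mtx" (3x3 intrinsics, pixels), "R" (3x3) and "t" (3): a world point X has camera coordinates R X + t; the wrist camera has in their place "T_tool_cam" (4x4, takes a point from camera to tool coordinates, whose origin is the TCP and whose axes are the flange's). Camera axes: x right, y down, z forward; pixel columns grow to the right and rows downward; lengths in mm; the calibration is good to about 2 mm. A picture is of the moment at which its call begins: read the wrist's pose just before it. camera_params takes no time and is no camera call.
A pose or a line that the arm cannot do raises ctrl.MotionError and nothing moves.
- ctrl.finish_job(): hands the job in, once; it reports no verdict.
The state is a dict: "t": time; "q": joint angles; "qvel": joint speeds; "tau": joint torques, N m; "eef_pos": TCP position; "eef_rot": TCP orientation; "force": force on the tool from outside, world axes, zero at the start; "wrist_torque": the same for the moment, N m; "grip_width": finger opening in mm.
Only numpy, scipy, OpenCV 4.12 (cv2) and the standard library are available. Lean on these libraries where they do the work, as an engineer would, in place of code of your own. Each camera call takes 0.05 s, during which the arm holds its last target. There are 200 camera calls.

## Task

Clear the dry grey clay offcut from the ledge of the reclaim bin: with one finger press the green sprung flap down and hold it open, and meanwhile push the offcut along the ledge with the other finger until it drops in; only then let the flap spring shut. Do not squeeze or lift the offcut or shove it onto the flap while that is shut, and leave the fired sherd (terracotta with blue glaze) lying on the ledge, because fired ware must not get into the reclaim clay. Leave the other things on the bench as they stand.

Things in the scene. Friction and masses are not known exactly. Their poses are not given: they have to be found in the camera images.
- bin: clay reclaim caddy: heavy immovable grey tub with flat white lid, 235 mm along its x, 230 mm along y, lid top 150 mm above the bench. Origin: centre of its underside, on the bench; z up. On the lid, +x side: loading ledge (x +27.5 to +117.5 mm); -x side: green flap in an opening x -92.5 to +27.5 mm, y within 78 mm; flat frame around, 25 mm wide beyond the hinge. Tub hollow below, floor at 4 mm
- flap (a joint): flap angle, rad: 0 shut and flush with the ledge, up to 1.25 as its free edge swings down into the tub. Green plastic with black ribs, 5 mm thick, 150 mm wide (bin's y), 118 mm from hinge to free edge. A spring shuts it as soon as it is let go: closing moment 0.16 N m shut, 0.29 at 0.8 rad (about 1.5 N to start it at the free edge, 6 to 7 N at 40 mm from the hinge); the offcut's weight does not open it
- flap_edge (a point): middle of the flap's free edge, on its upper face; moves with the flap. When shut: bin (+26, 0, 150) mm
- flap_hinge (a point): middle of the flap's hinge line, on the lid's upper face: bin (-92.5, 0, 150) mm; fixed. From ledge_edge to here is the direction in which the offcut is to be pushed
- ledge_edge (a point): middle of the ledge's edge that borders the flap, on its upper face: bin (+27.5, 0, 150) mm; fixed. The ledge is flat, 6 mm thick, open towards the flap, with a lip 5 mm high and 4 mm wide along its three other sides
- offcut: dry clay offcut, brownish grey, matt, rigid, about 50 g: slab 30 mm (its x) by 42 (its y) by 14 mm with a second layer 26 by 31 mm on it, 22 mm high in all. Origin: centre of its underside. It lies on the ledge about 40 mm left or right of the middle, its x roughly along the bin's x, its nearest side 5 to 16 mm from the ledge's edge. Past the edge, with the flap held down, it drops into the tub
- offcut_mid (a point): centre of the offcut, 11 mm above its underside
- sherd: fired sherd, terracotta with a glossy blue glazed top, 28 by 40 by 15 mm; on the other half of the ledge, about 80 mm from the offcut; to be left lying. Origin: centre of its underside
- jar: clear screw jar with a yellow cap, 60 mm across, 100 mm high, on the bench beside the bin (at its +y side). Origin: centre of its underside; a bystander
- knife: wooden modelling knife, 165 mm long, 14 mm wide, 9 mm high, lying on the bench beside the bin (at its -y side). Origin: on its underside; a bystander
- pot_a: raw grey pinch pot, 76 mm across, 70 mm high, on the plywood board to the left. Origin: centre of its underside; a bystander
- pot_b: raw grey pinch pot, 64 mm across, 55 mm high, on the plywood board to the left. Origin: centre of its underside; a bystander
- bowl: white bowl, 120 mm across, 50 mm high, on the bench to the right. Origin: centre of its underside; a bystander
- brush: brush lying on the bench to the right. Origin: on its underside; a bystander

How it is judged (in metres and radians):
On the way, in this order (a step that is already met when the one before it is completed fails the run):
1. a finger holds the flap pressed open while a finger pushes the offcut, which still lies on the ledge (value of joint flap above 0.2 rad and contact force between the fingers and flap above 0.2 N and contact force between the fingers and offcut above 0.03 N and z of offcut_mid in the frame of bin above 0.154 m and x of offcut_mid in the frame of bin above 0.02 m).
2. the offcut has dropped through (its centre at least 50 mm below the lid) while a finger still holds the flap open (value of joint flap above 0.2 rad and contact force between the fingers and flap above 0.2 N and z of offcut_mid in the frame of bin below 0.1 m), for 0.1 s.
At the end, for the whole second after the job is handed in: the offcut lies at rest inside the tub (its centre less than 60 mm above the bench), the flap is shut again (within 0.06 rad), the fired sherd lies within 15 mm of where it was (z of offcut_mid in the frame of bin below 0.06 m and x of offcut_mid in the frame of bin between -0.115 and 0.115 m and y of offcut_mid in the frame of bin between -0.113 and 0.113 m and linear speed of offcut below 0.02 m/s and value of joint flap below 0.06 rad and distance of sherd from where it was at the start of the episode below 0.015 m); the robot touches nothing.
It fails at once if the offcut is lifted: its centre more than 15 mm above where it rests on the ledge (z of offcut_mid in the frame of bin above 0.176 m).
It fails at once if the offcut is shoved onto the flap while the flap is shut (less than 0.1 rad open) (contact force between offcut and flap above 0.1 N and value of joint flap below 0.1 rad).
It fails at once if the offcut is squeezed (fingers on it with more than 15 N) (contact force between the fingers and offcut above 15 N).
It fails at once if the fired sherd is moved more than 15 mm (distance of sherd from where it was at the start of the episode above 0.015 m).
It fails at once if another thing on the bench is moved more than 20 mm (distance of any of jar, knife, pot_a, pot_b, bowl, brush from where it was at the start of the episode above 0.02 m).
It also fails if it takes over 37 s, if anything falls off the work surface, if the arm or the gripper's body presses on something with over 40 N, if the wrist force passes 120 N, or if a joint passes its speed limit or range.

## Working session

There is one attempt and no reset: what is moved stays moved. The work goes in short steps, each a Python script; the robot and the scene stay as the last script left them, time stands still between calls to the robot, and variables do not carry over. Pictures are saved under pics/ and viewed, about 8 in all and at most 12, crops included, and the job is handed in when it is done.

```bash
ls; mkdir -p pics
python3 - <<'E'
from plant import ctrl,sensors,optics
import cv2,numpy as np
for n in("scene","side"):
    p,d=optics.grab_frame(n); cv2.imwrite(f"pics/{n}0.png",p[:,:,::-1]); np.savez(f"pics/{n}0.npz",p=p,d=d)
    c=optics.camera_params(n);print(n,c["mtx"].tolist(),(-c["R"].T@c["t"]).round(0),c["R"].round(2).tolist())
print(sensors.read_state(),ctrl.tcp_to_tips,optics.camera_params("wrist"))
E
```

```text
pics
scene [[362.93562777123856, 0.0, 260.34991545027697], [0.0, 362.93562777123856, 186.4373796693425], [0.0, 0.0, 1.0]] [1166.  345.  950.] [[-0.45, 0.89, 0.02], [0.68, 0.35, -0.64], [-0.58, -0.28, -0.77]]
side [[460.7730072362113, 0.0, 252.30698646247842], [0.0, 460.7730072362113, 188.84289313218173], [0.0, 0.0, 1.0]] [ 325. -874. 1174.] [[0.98, -0.2, 0.01], [-0.14, -0.74, -0.65], [0.14, 0.64, -0.76]]
{'t': 0.1, 'q': array([-1.50517706e-01,  2.07368033e-01,  1.54284934e+00, -2.43751911e-05,
        1.39351119e+00, -1.50509288e-01]), 'qvel': array([ 0.00062551, -0.00092705, -0.004339  , -0.00115882, -0.00025955,
        0.00088855]), 'tau': array([-6.50861111e-04, -3.84093010e+01, -2.92548752e+01, -2.51638894e-04,
        4.84987657e-03,  7.72491080e-05]), 'eef_pos': array([5.74347443e+02, 7.04121764e-02, 2.55204810e+02]), 'eef_rot': array([[ 4.40716891e-06,  9.99997763e-01, -2.11535355e-03],
       [ 9.99999956e-01, -3.77985398e-06,  2.96557137e-04],
       [ 2.96548478e-04, -2.11535476e-03, -9.99997719e-01]]), 'force': array([-0.29723889,  0.44573967, -0.10290915]), 'wrist_torque': array([-0.03239917, -0.02380699, -0.01477251]), 'grip_width': 85.02439237181918} 25.0 {'mtx': array([[321.44605802,   0.        , 258.15940178],
       [  0.        , 321.44605802, 187.81837647],
       [  0.        ,   0.        ,   1.        ]]), 'T_tool_cam': array([[ 1.04146727e-03, -9.63044713e-01, -2.69339554e-01,
         6.94201451e+01],
       [ 9.99999369e-01,  1.11662518e-03, -1.25838809e-04,
        -4.72368117e-01],
       [ 4.21939728e-04, -2.69339253e-01,  9.63045268e-01,
        -1.17787804e+02],
       [ 0.00000000e+00,  0.00000000e+00,  0.00000000e+00,
         1.00000000e+00]])}
```

View pics/scene0.png

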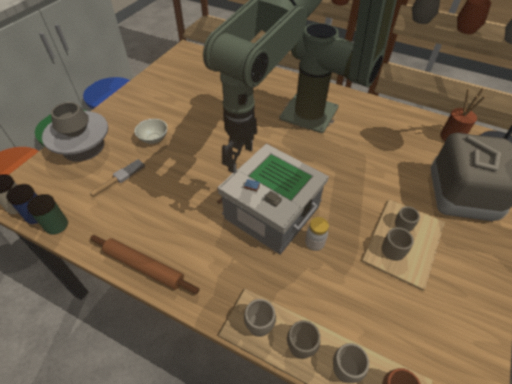

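View pics/side0.png

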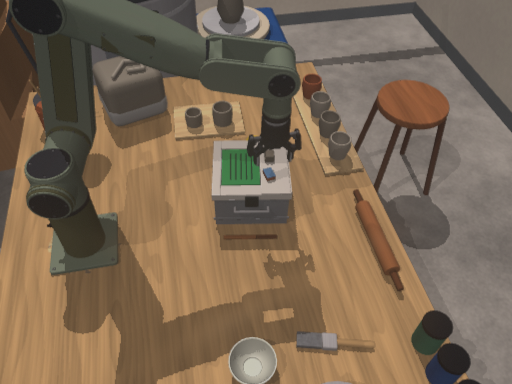

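Scene view: the bin is centred near px (272,190), with the ledge on the side away from the robot. The blue sherd is at (251,184) and the grey offcut at (272,198). Side view: the offcut is at (269,157), partly behind the gripper, and the sherd at (269,173). Next I'll take a wrist view from above the bin.

```bash
cat > h.py <<'E'
import numpy as np,cv2
from plant import ctrl,sensors,optics
def cam(n,st=None):
    c=optics.camera_params(n); K=c["mtx"]
    if n!="wrist": return K,c["R"].T,-c["R"].T@c["t"]
    T=c["T_tool_cam"]; R=st["eef_rot"]; return K,R@T[:3,:3],R@T[:3,3]+st["eef_pos"]
def ray(c,uv,z):
    K,R,o=c; uv=np.atleast_2d(uv).astype(float)
    d=(R@np.linalg.inv(K)@np.c_[uv,np.ones(len(uv))].T).T
    return o+d*((z-o[2])/d[:,2])[:,None]
def green(p):
    h=cv2.cvtColor(p,cv2.COLOR_RGB2HSV); return cv2.inRange(h,(50,120,50),(80,255,255))
E
python3 - <<'E'
from h import *
d=np.load("pics/scene0.npz");m=green(d["p"])
n,l,s,c=cv2.connectedComponentsWithStats(cv2.morphologyEx(m,cv2.MORPH_CLOSE,np.ones((5,5))))
for i in range(1,n):
    if s[i,4]>60: print(s[i],c[i],ray(cam("scene"),c[i],150).round(0))
s0=[(s[i,4],i) for i in range(1,n) if 200<c[i][0]<340 and 130<c[i][1]<220]; g=ray(cam("scene"),c[max(s0)[1]],150)[0]
R=np.array([[0,1,0],[1,0,0],[0,0,-1.]])
P=[g[0]+40,g[1]-60,400]
ctrl.move_ptp(P,R); ctrl.hold(.3)
st=sensors.read_state(); p,dd=optics.grab_frame("wrist")
np.savez("pics/w1.npz",p=p,d=dd,pos=st["eef_pos"],rot=st["eef_rot"]); cv2.imwrite("pics/w1.png",p[:,:,::-1]); print(st["eef_pos"],st["t"])
E
```

```text
[573.59977911 -36.6920396  398.13276128] 1.0417
```

View pics/w1.png

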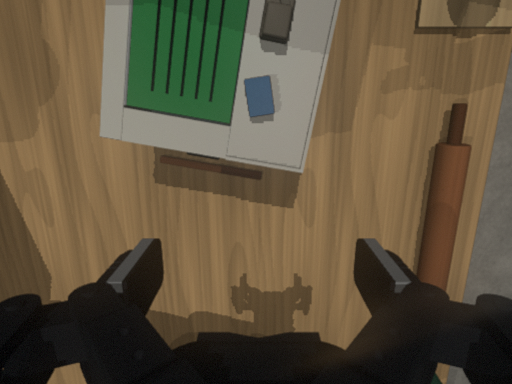

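Wrist view 1: the lid is cut off at the top. The sherd is at (260,96) and the offcut at (278,18). Image up is world +y, so I'll move +y by 110 mm.

Run:
```python
from h import *
R=np.array([[0,1,0],[1,0,0],[0,0,-1.]])
ctrl.move_ptp([560,75,400],R); ctrl.hold(.3)
st=sensors.read_state(); p,dd=optics.grab_frame("wrist")
np.savez("pics/w2.npz",p=p,d=dd,pos=st["eef_pos"],rot=st["eef_rot"]); cv2.imwrite("pics/w2.png",p[:,:,::-1])
c=cam("wrist",st)
m=green(p); k=max(cv2.findContours(cv2.morphologyEx(m,cv2.MORPH_CLOSE,np.ones((9,9))),0,2)[0],key=cv2.contourArea)
r=cv2.minAreaRect(ray(c,k[:,0],150)[:,:2].astype(np.float32)); print("flap",r,cv2.boxPoints(r))
h=cv2.cvtColor(p,cv2.COLOR_RGB2HSV)
b=cv2.inRange(h,(100,90,40),(125,255,255)); k=max(cv2.findContours(b,0,2)[0],key=cv2.contourArea)
print("sherd",cv2.minAreaRect(ray(c,k[:,0],165)[:,:2].astype(np.float32)),cv2.boundingRect(k))
print(st["eef_pos"],st["t"])
```

```text
flap ((496.3097839355469, 89.37519073486328), (148.12600708007812, 113.63519287109375), 80.22162628173828) [[427.73895   26.037926]
 [539.72327    6.738411]
 [564.8806   152.71246 ]
 [452.8963   172.01196 ]]
sherd ((568.6693115234375, 40.32405471801758), (17.837522506713867, 24.08767318725586), 7.7680792808532715) (257, 181, 17, 22)
[560.22149983  73.92363077 399.86713941] 1.9167
```

View pics/w2.png

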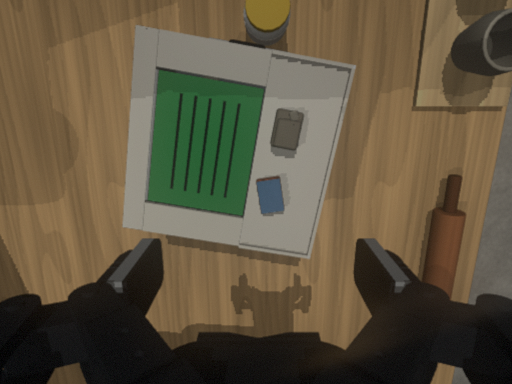

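Wrist view 2 shows the whole lid, with corners at about (138,28), (355,67), (309,258) and (123,229). The offcut spans (273–303, 108–152) and the sherd (257–285, 176–215). I'll now get the bin frame and the offcut from lid rays and depth heights.

Run:
```python
from h import *
d=np.load("pics/w2.npz"); c=cam("wrist",dict(eef_pos=d["pos"],eef_rot=d["rot"])); p,D=d["p"],d["d"].astype(float)
K,R,o=c; v,u=np.mgrid[:384,:512]
X=(np.stack([(u-K[0,2])/K[0,0],(v-K[1,2])/K[1,1],np.ones_like(D)],-1)*D[...,None])@R.T+o
h=X[...,2]; box=(v<265)&(u>110)&(u<365)
lid=box&(abs(h-150)<10)&(D>0); print("lid z",np.median(h[lid]))
kl=max(cv2.findContours(lid.astype(np.uint8),0,2)[0],key=cv2.contourArea)
r=cv2.minAreaRect(ray(c,kl[:,0],150)[:,:2].astype(np.float32)); print("lid",r)
a=np.deg2rad(r[2]); a=min([a+k*np.pi/2 for k in range(-3,4)],key=lambda t:abs(t+.17)); print("yaw",a)
g=np.array([496.31,89.375])+33.25*np.array([np.cos(a),np.sin(a)]); B=np.array(r[0]); print("bin from lid",B,"from flap",g)
Rb=np.array([[np.cos(a),-np.sin(a)],[np.sin(a),np.cos(a)]])
hi=(box&(h>157)&(h<185)).astype(np.uint8)
for k in cv2.findContours(hi,0,2)[0]:
    if cv2.contourArea(k)<80: continue
    m=np.zeros_like(hi); cv2.drawContours(m,[k],-1,1,-1); q=X[m>0]; top=q[q[:,2]>q[:,2].max()-4]
    qb=(q[:,:2]-B)@Rb; 
    f=lambda q:np.round(np.r_[np.percentile(q,[1,99],axis=0).ravel()],1)
    print(cv2.boundingRect(k),"zmax",np.percentile(q[:,2],[50,98]),"bin xy min/max",f(qb),"top layer",f((top[:,:2]-B)@Rb), "col",p[m>0].mean(0).round(), "rect",cv2.minAreaRect(((q[:,:2]-B)@Rb).astype(np.float32)))
```

```text
lid z 150.1960071354399
lid ((528.5462646484375, 84.45120239257812), (235.9198760986328, 236.01779174804688), 80.08464813232422)
yaw -0.1730555365847115
bin from lid [528.54626465  84.45120239] from flap [529.0633522   83.64958126]
(256, 176, 29, 38) zmax [164.99547283 166.62936524] bin xy min/max [ 35.2 -60.5  69.4 -18.9] top layer [20.7 63.4 20.7 63.4] col [ 71.  86. 100.] rect ((38.65605163574219, 1.7614059448242188), (27.9888973236084, 128.33465576171875), 18.44902992248535)
(271, 108, 33, 42) zmax [171.12216301 173.42888505] bin xy min/max [42.1 16.7 71.5 57.3] top layer [20.7 63.4 20.7 63.4] col [84. 80. 69.] rect ((46.312408447265625, 39.22956085205078), (47.55495834350586, 51.93806838989258), 89.06832122802734)
```

```bash
cat >> h.py <<'E'
yaw=-0.172; B0=np.array([528.7,84.2,0])
Rb=cv2.Rodrigues(np.array([0,0,yaw]))[0]
AL=0.6; L=12.
def pose(x,z,y=37.,al=None,Lz=None):
    "TCP pose with inner tip corner of the +x finger at bin (x,y,z)"
    a=AL if al is None else al; l=L if Lz is None else Lz
    yt=np.array([np.cos(a),0,np.sin(a)]); zt=np.array([np.sin(a),0,-np.cos(a)])
    R=np.c_[[0,1,0],yt,zt]; P=np.array([x,y,z])-42.5*yt-l*zt
    return B0+Rb@P, Rb@R
E
python3 - <<'E'
from h import *
d=np.load("pics/w2.npz");D=d["d"].astype(float); c=optics.camera_params("wrist");K=c["mtx"];T=c["T_tool_cam"]
v,u=np.mgrid[:384,:512]
X=(np.stack([(u-K[0,2])/K[0,0],(v-K[1,2])/K[1,1],np.ones_like(D)],-1)*D[...,None])@T[:3,:3].T+T[:3,3]
for s in (-1,1):
    q=X[(D>0)&(X[...,2]<60)&(X[...,1]*s>0)&(abs(X[...,0])<15)]
    print(len(q),"z pct",np.percentile(q[:,2],[50,90,98,100]).round(1)); t=q[q[:,2]>np.percentile(q[:,2],98)-6]; print("y,x range near tips",np.percentile(t[:,1],[0,5,50,95,100]).round(1),np.percentile(t[:,0],[0,50,100]).round(1))
for x,z in((83,260),(83,160),(26,160),(26,260)):
    P,R=pose(x,z); print(P.round(1),ctrl.solve_ik(P,R))
E
```

```text
14932 z pct [-42.8 -11.2   4.5  12.2]
y,x range near tips [-56.4 -53.8 -43.1 -42.7 -42.4] [-10.1   6.1  13. ]
14233 z pct [-42.4 -10.4   4.7  12.2]
y,x range near tips [41.7 42.1 42.5 53.2 55.9] [-9.9  6.4 13. ]
[575.6 113.6 245.9] [ 0.13165637 -0.02889234  1.93085661 -0.27201476  0.67949739  0.46673508]
[575.6 113.6 145.9] [ 0.13165637  0.12785629  2.01046513 -0.39381841  0.45559534  0.61021211]
[519.4 123.4 145.9] [ 0.17692152  0.02483543  2.12317043 -0.44761883  0.4623034   0.69756127]
[519.4 123.4 245.9] [ 0.17692152 -0.14519746  2.0367863  -0.30372505  0.7016271   0.5266658 ]
```

Run:
```python
from h import *
P,R=pose(85,270); ctrl.move_ptp(P,R)
print(ctrl.gripper_to(85))
for z in (200,161):
    P,R=pose(85,z); print(ctrl.move_l(P,vel=70,threshold=20))
st=sensors.read_state(); print(st["t"],st["eef_pos"],P,st["force"],st["grip_width"])
im=[optics.grab_frame(n)[0] for n in("scene","side")]
im=[cv2.resize(im[0][100:260,180:350],(400,376)),cv2.resize(im[1][100:240,190:320],(400,376))]
cv2.imwrite("pics/d1.png",np.hstack(im)[:,:,::-1])
```

```text
False
False
False
4.9667 [577.73156447 113.2075984  146.84061164] [577.54352801 113.2692076  146.90672226] [-0.34078064 -0.31181814  2.93457128] 84.90720897860533
```

View pics/d1.png

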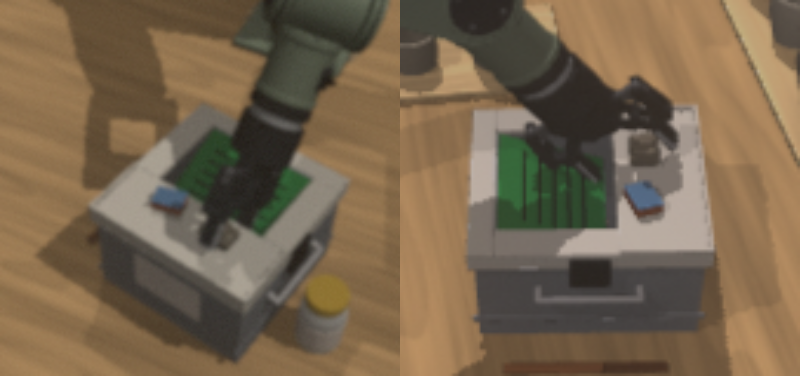

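The picture shows the flap pressed down (Fz 2.9 N, spring-like), with the other finger behind the offcut (right panel, about (655,120)). Nothing has shifted, so I'll push now.

Run:
```python
from h import *
for x in (70,55,45,36,28):
    P,R=pose(x,161); s=ctrl.move_l(P,vel=30,threshold=12)
    st=sensors.read_state(); print(x,s,round(st["t"],2),st["force"].round(2))
    if s: break
ctrl.hold(.5)
im=[optics.grab_frame(n)[0] for n in("scene","side")]
im=[cv2.resize(im[0][100:260,180:350],(400,376)),cv2.resize(im[1][100:240,190:320],(400,376))]
cv2.imwrite("pics/d2.png",np.hstack(im)[:,:,::-1])
```

```text
70 False 5.72 [1.32 0.21 3.75]
55 False 6.37 [ 2.95 -0.58  5.92]
45 False 6.85 [ 7.31 -1.39 11.64]
36 False 7.3 [10.07 -4.28 16.81]
28 False 7.72 [17.17 -2.91 20.77]
```

View pics/d2.png

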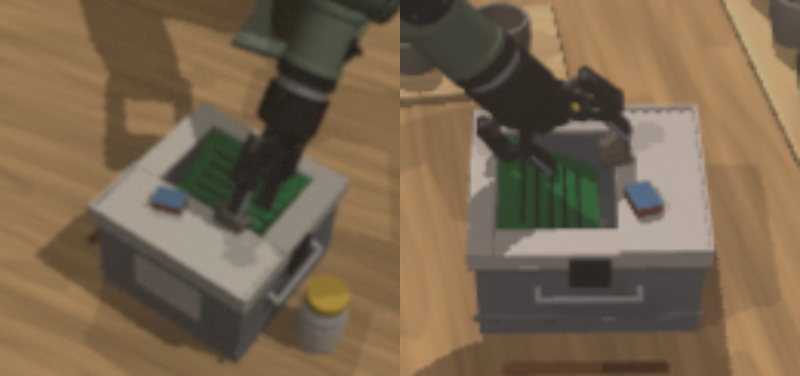

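The right panel shows the offcut at about (615,148), straddling the ledge edge. The knuckle of the pressing finger, at about (490,130), is over the hinge-side frame. The force (17, −3, 21 N) is more than the spring accounts for, so I'll find out what is in contact before going on.

Run:
```python
from h import *
st=sensors.read_state(); p,D=optics.grab_frame("wrist"); cv2.imwrite("pics/w3.png",p[:,:,::-1])
f,m=st["force"],st["wrist_torque"]; print(st["t"],f.round(2),m.round(3),st["eef_pos"].round(1),pose(28,161)[0].round(1),st["grip_width"])
# line of force in bin xz plane, if the moment is about TCP
fb=Rb.T@f; mb=Rb.T@m; tb=Rb.T@(st["eef_pos"]-B0); print("bin f",fb.round(2),"m",mb.round(3),"tcp",tb.round(1), "nearest pt on line",(tb+np.cross(fb,mb)/(fb@fb)*1000).round(1))
K,R,o=cam("wrist",st); D=D.astype(float); v,u=np.mgrid[:384,:512]
X=(np.stack([(u-K[0,2])/K[0,0],(v-K[1,2])/K[1,1],np.ones_like(D)],-1)*D[...,None])@R.T+o
Xb=(X-B0)@Rb; np.savez("pics/w3.npz",Xb=Xb,p=p)
```

```text
8.3167 [17.17 -2.76 20.42] [-0.549 -1.955  0.103] [532.6 124.6 158.6] [521.4 123.  146.9] 84.78099915655072
bin f [17.38  0.22 20.42] m [-0.206 -2.02   0.103] tcp [ -3.   40.5 158.6] nearest pt on line [ 54.3  32.2 109.9]
```

View pics/w3.png

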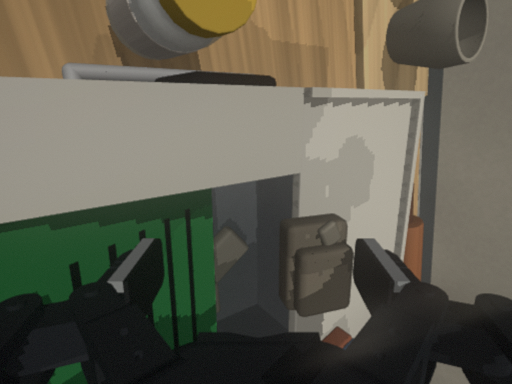

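Wrist view 3: the offcut at (280–350, 215–315) is still on the ledge, with its front slightly over the edge line (px x≈298). The arm is stalled 11 mm short. With the moment referred to the flange, the force line passes near the hinge frame, so the outer linkage is resting on the frame. I'll measure the offcut and the gripper's outer profile.

Run:
```python
from h import *
w=np.load("pics/w3.npz");Xb=w["Xb"]; v,u=np.mgrid[:384,:512]
m=(u>270)&(u<360)&(v>200)&(v<320)&(Xb[...,2]>156)&(Xb[...,2]<185)&(Xb[...,0]<75)
q=Xb[m];print("offcut",np.percentile(q,[1,50,99],axis=0).round(1).tolist())
for z0 in (160,166,171):
    k=q[abs(q[:,2]-z0)<3]; 
    if len(k)>10: print(z0,len(k),np.percentile(k,[2,98],axis=0).round(1).tolist())
s=Xb[(u>205)&(u<250)&(v>225)&(v<285)];print("thing in tub",np.percentile(s,[10,50,90],axis=0).round(0).tolist())
g=Xb[(u>40)&(u<200)&(v>215)&(v<250)]; t=np.arctan2(150-g[:,2],g[:,0]+92.5);print("flap angle",np.median(t))
d=np.load("pics/w2.npz");D=d["d"].astype(float); c=optics.camera_params("wrist");K=c["mtx"];T=c["T_tool_cam"]
X=(np.stack([(u-K[0,2])/K[0,0],(v-K[1,2])/K[1,1],np.ones_like(D)],-1)*D[...,None])@T[:3,:3].T+T[:3,3]
for z in range(-90,15,8):
    k=X[(D>0)&(abs(X[...,2]-z)<4)&(abs(X[...,0])<45)]
    if len(k): print(z,"ymin,max",k[:,1].min().round(0),k[:,1].max().round(0),"x",np.percentile(k[:,0],[1,99]).round(0))
st=sensors.read_state();print("tilt",(Rb.T@st["eef_rot"]).round(3).tolist())
```

```text
offcut [[12.1, 18.6, 156.5], [21.7, 41.2, 168.9], [38.2, 57.8, 179.4]]
160 1420 [[12.1, 18.7, 157.2], [37.0, 57.8, 162.9]]
166 1710 [[12.1, 20.4, 163.2], [38.4, 57.9, 168.9]]
171 2692 [[12.8, 19.1, 168.1], [36.8, 55.9, 173.9]]
thing in tub [[7.0, -62.0, 4.0], [64.0, -23.0, 18.0], [91.0, 18.0, 95.0]]
flap angle 0.5076069416350586
-74 ymin,max -28.0 27.0 x [18. 22.]
-66 ymin,max -34.0 34.0 x [12. 21.]
-58 ymin,max -62.0 61.0 x [ 4. 19.]
-50 ymin,max -72.0 70.0 x [-7. 19.]
-42 ymin,max -74.0 72.0 x [-9. 15.]
-34 ymin,max -74.0 73.0 x [ 8. 15.]
-26 ymin,max -62.0 55.0 x [ 3. 14.]
-18 ymin,max -57.0 56.0 x [-7. 13.]
-10 ymin,max -57.0 56.0 x [-9. 13.]
-2 ymin,max -57.0 56.0 x [-9. 13.]
6 ymin,max -56.0 55.0 x [-9. 13.]
14 ymin,max -44.0 43.0 x [-8. 11.]
tilt [[-0.004, 0.81, 0.586], [1.0, -0.001, 0.009], [0.008, 0.586, -0.81]]
```

The linkage knuckles reach y=±74 mm at tool z≈−42. In bin coordinates that puts one at about (−88, 151), resting on the frame, which explains the stall (27 N, under the 40 N limit). The offcut spans x≈12–42, about to topple. I'll ease back, change to a smaller tilt (0.4) that keeps the knuckle above the frame and the flap held down, then finish the push.

Run:
```python
from h import *
def go(x,z,a,vel=40,th=None):
    P,R=pose(x,z,38,al=a); s=ctrl.move_l(P,R,vel=vel,threshold=th); st=sensors.read_state()
    print((x,z,a),s,round(st["t"],2),(Rb.T@st["force"]).round(1),"err",(Rb.T@(st["eef_pos"]-P)).round(1))
go(52,174,.6); go(53,168,.5); go(55,160,.4); ctrl.hold(.2)
st=sensors.read_state();im=[optics.grab_frame("side")[0],optics.grab_frame("wrist")[0]]
cv2.imwrite("pics/d3.png",np.hstack([cv2.resize(im[0][100:240,190:320],(360,376)),cv2.resize(im[1],(440,376))])[:,:,::-1])
```

```text
(52, 174, 0.6) False 9.2 [-0.5  0.6  3.9] err [-0.7 -0.2 -0.8]
(53, 168, 0.5) False 9.47 [2.8 1.1 1.4] err [1.3 0.2 0.7]
(55, 160, 0.4) False 9.72 [3.8 0.8 2.4] err [ 0.8 -0.2  0.1]
```

View pics/d3.png

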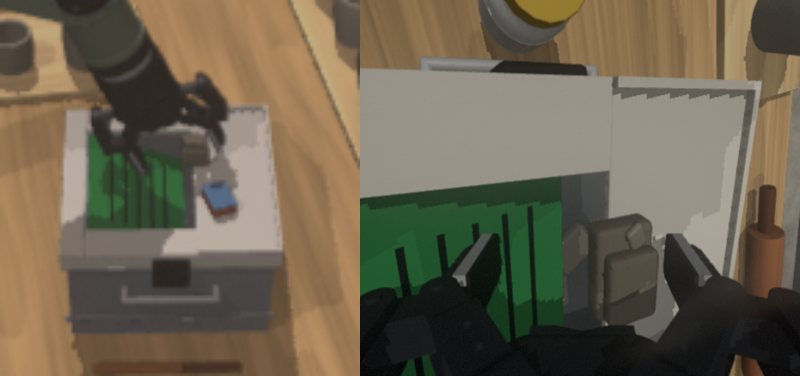

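The offcut still rests on the ledge, overhanging the edge (wrist panel (590–655, 215–325)). The flap is held open and the forces are back to spring level. Now the rest of the push.

Run:
```python
from h import *
for x in (45,40,35,31,28,25):
    P,R=pose(x,160,38,al=.4); s=ctrl.move_l(P,R,vel=30,threshold=10); st=sensors.read_state()
    print(x,s,round(st["t"],2),(Rb.T@st["force"]).round(1),"err",(Rb.T@(st["eef_pos"]-P)).round(1))
    if s: break
ctrl.hold(.4)
im=[optics.grab_frame("side")[0],optics.grab_frame("wrist")[0]]
cv2.imwrite("pics/d4.png",np.hstack([cv2.resize(im[0][100:240,190:320],(360,376)),cv2.resize(im[1],(440,376))])[:,:,::-1])
```

```text
45 False 10.51 [1.5 0.2 2.6] err [-0.6  0.  -0.1]
40 False 10.82 [2.3 0.6 4.4] err [-0.2  0.   0.1]
35 False 11.14 [4.6 0.7 4.4] err [0.7 0.2 0.7]
31 False 11.43 [ 5.6 -0.7  4.9] err [1.3 0.3 1.1]
28 False 11.68 [ 5.8 -0.7  4.5] err [1.9 0.4 1.6]
25 False 11.93 [ 7.6 -1.   4.8] err [2.4 0.5 2. ]
```

View pics/d4.png

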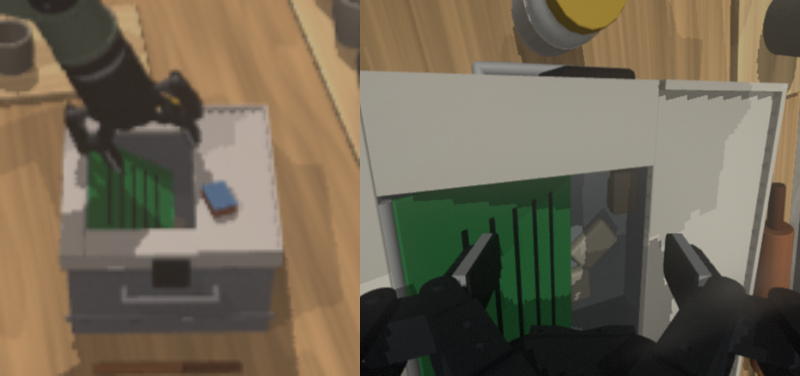

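The offcut has gone off the ledge and lies in the tub (wrist panel, (622,190)), with the flap still held down. Now I'll lift straight up and check.

Run:
```python
from h import *
for x,z,v in((28,175,60),(28,300,100)):
    P,R=pose(x,z,38,al=.4); ctrl.move_l(P,R,vel=v)
R=np.array([[0,1,0],[1,0,0],[0,0,-1.]])
ctrl.move_ptp([560,75,400],R); ctrl.hold(.5)
st=sensors.read_state(); p,D=optics.grab_frame("wrist"); cv2.imwrite("pics/w5.png",p[:,:,::-1])
c=cam("wrist",st); k=max(cv2.findContours(cv2.morphologyEx(green(p),cv2.MORPH_CLOSE,np.ones((9,9))),0,2)[0],key=cv2.contourArea)
print(cv2.minAreaRect(ray(c,k[:,0],150)[:,:2].astype(np.float32)))
K,Rc,o=c; D=D.astype(float); v,u=np.mgrid[:384,:512]
X=(np.stack([(u-K[0,2])/K[0,0],(v-K[1,2])/K[1,1],np.ones_like(D)],-1)*D[...,None])@Rc.T+o; Xb=(X-B0)@Rb
m=cv2.drawContours(np.zeros((384,512),np.uint8),[k],-1,1,-1)>0; q=Xb[m]; print("flap slope",np.polyfit(q[:,0],q[:,2],1),"flap z",np.percentile(q[:,2],[5,50,95]))
q=Xb[(Xb[...,2]>157)&(Xb[...,2]<185)&(v<265)&(u>110)&(u<365)];print("above lid",np.percentile(q,[1,50,99],axis=0).round(1).tolist(),st["t"],st["force"])
```

```text
((496.19500732421875, 89.34400177001953), (147.89715576171875, 113.55335235595703), 80.04155731201172)
flap slope [6.51412681e-02 1.53675460e+02] flap z [148.94761122 150.23919449 151.59217582]
above lid [[35.3, -61.2, 157.2], [52.4, -38.9, 165.1], [71.1, -18.7, 166.7]] 15.3917 [ 0.01813865  0.28831333 -0.08200127]
```

View pics/w5.png

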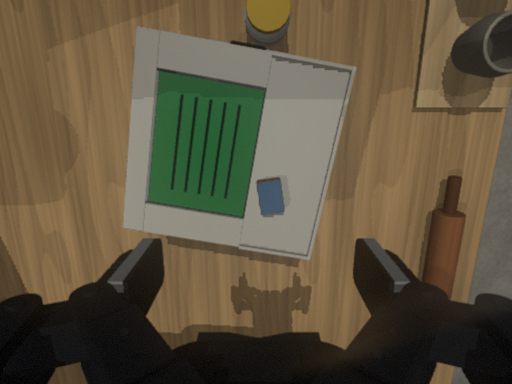

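The flap outline matches the one before the push, with its surface at 149–151.6 mm. The ledge is empty apart from the sherd, which hasn't moved. Handing in.

```bash
python3 -c "
from plant import ctrl
ctrl.finish_job()"
```

```text
the job is handed in; nothing more can be done
```

I pushed the offcut off the ledge and into the tub with one finger while the other held the flap open. I then lifted straight off and handed in at about 15.4 s of the 37 s allowed. `finish_job` reports no verdict, so whether the run passed is not confirmed.

**Last checks**
- **Offcut:** it was seen on the tub floor through the open flap, and the ledge is empty where it lay. I did not look again after the flap shut.
- **Flap:** it is shut. Its outline matches the one from before within 0.2 mm, and its surface is at 149–151.6 mm against the lid's 150 mm. A straight-line fit to its surface gave a slope of 0.065, just over the 0.06 limit. I put that down to stray depth points, because the height spread over the flap's length suggests about 0.02.
- **Sherd:** it is within about 1–2 mm of where it was.
- **Other things:** the jar looked unmoved in the last view. I did not measure the other bystanders, but the arm never worked near them.
- **Arm:** it is clear of everything, with the force reading near zero.

**What went wrong on the way:** on the first push, at 0.6 rad tilt, the gripper's outer linkage came down on the hinge-side frame. The arm stalled about 11 mm short with roughly 27 N on the tool, below the 40 N limit. I backed off, reduced the tilt to 0.4 rad with the flap still held open, and finished the push with forces under about 9 N.

I could not measure the contact force on the offcut separately during that stall. The force line pointed to the frame, not the offcut, so I believe it stayed under the 15 N squeeze limit.

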